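Hold the tin over the scale for taring

ROBOT

A 7-joint arm with a two-finger parallel gripper is mounted at the origin on the work surface. World frame = base frame: x ahead of the robot, y to its left, z up, the work surface at z = 0. Lengths are in mm, angles in rad, forces in N, time in s.
With the tool pointing down it reaches from about 400 to 875 mm from the base axis. Payload 4.4 kg.
Tool frame: the origin (TCP) lies at the very end of the fingers, on their centre line; the grasp point (between the pads) lies 19 mm behind it; y points along the fingers, z is the direction in which the jaws open and shut, and the axes are right-handed (so a half turn about y gives the same grasp; the last joint's range is limited). The gripper opens to 85 mm and grips with 20 to 120 N. Pads are 22 mm wide; open, the fingers measure 114 mm over their backs; the gripper's body (76 mm by 85 mm) begins 54 mm behind the grasp point. The pads swing forward as they close: fully open they stand 13 mm farther back than shut.
Start: joints at [1.123, 0.628, 0.038, 1.517, -0.027, 0.996, -0.02], TCP at [242.213, -603.201, 231.313] pointing down, gripper open.
Joint ranges: [-3.06, 3.06], [-0.37, 2.12], [-1.25, 1.32], [0.18, 2.47], [-1.1, 4.24], [0.23, 1.98], [-2.94, 2.94]. Speed limits (rad/s): [2.57, 2.57, 3.14, 3.14, 3.14, 3.14, 3.14].

INTERFACE

Orientations are given as [roll, pitch, yaw] about the fixed x, y, z axes, in that order (R = Rz(yaw) Ry(pitch) Rx(roll)).
In Python, from cell import * gives the robot as it stands.
- The arm moves only by the tool apply_moves, never from a script. Its argument "targets" is a list of rows, each a list of 6 numbers: the shift along the tool's x, y, z in units of 40 mm (1.0 is 40 mm), then the turn, a rotation vector about the tool's x, y, z in units of 8 degrees (1.0 is 8 degrees). A call has 1 to 12 rows; each row shifts and turns the commanded pose from where the row before left it, along the tool's axes as they then stand; what a row does not reach is not made up. A row lasts 1/8 s, in which the tool goes at most 62.5 mm and 10.7 degrees, less where a joint would pass 70% of its speed; a pose out of reach is approached as far as the arm can. A call is refused whole if a number of a shift passes 1 or a number of a turn 1, either way. A call with a gripper value outside its range is refused whole. "jaw" is the gripper command: -1 is shut, 1 is fully open, values between are in proportion, set as the call begins (left out, the last holds). The fingers move at their own pace and stop on an object; the grip force is fixed at half the most. Time passes only in rows, so rows that do not move let the fingers close. It gives the time, the measured TCP pose, the force and the opening at its end, in the units of the state.
- read_state(): the state, without advancing time (a new reading comes with each control period).
- get_image(name): name is "scene" or "top" or "wrist"; returns the picture (420x560x3 uint8, red, green, blue); there is no depth.
- calibration(name): a dict with "fx", "fy", "cx", "cy" (pixels), "world_from_camera" (4x4, takes a point from camera to world coordinates). Camera axes: x right, y down, z forward; pixel columns grow to the right and rows downward; lengths in mm; the calibration is good to about 2 mm. A picture is of the moment at which its call begins: read the wrist's pose just before it. calibration takes no time and is no camera call; for the wrist camera it gives the pose at the moment of the call.
- finish_job(): hands the job in, once; it reports no verdict.
The state is a dict: "clock": time; "qpos": joint angles; "qd": joint speeds; "tau": joint torques, N m; "eef_pos": TCP position; "tool_rot": TCP orientation; "force": force on the tool from outside, world axes, zero at the start; "torque": the same for the moment, N m; "width": finger opening in mm.
Only numpy, scipy, OpenCV 4.12 (cv2) and the standard library are available. Lean on these libraries where they do the work, as an engineer would, in place of code of your own. Each camera call takes 0.05 s, during which the arm holds its last target. There are 200 camera calls.

TASK

The metal pan of the bench scale is not pushed home: first press its raised near end down, until the pan sits level, and let go of it. Then lift the yellow-lidded tin over the upright steel guard and hold it about one centimetre above the pan, level, centred and with its long side along the pan's long side, so that I can zero the scale before it goes on. The tin must not touch the pan at any time; leave everything else where it stands, and finish still holding the tin there, in the air.

Things in the scene. Friction and masses are not known exactly. Their poses are not given: they have to be found in the camera images.
- scale: Fixed white bench scale left of the guard, 45 mm high. Origin on the table under the pan's centre, x along the pan's long side to the black read-out (far end), spanning x -106 to 170, y +-84 mm. Posts carry the pan's underside at 51 mm. Six grey lugs round the pan, 5 mm thick, tops at 64 mm, inner faces at x +-93, y +-73 mm: one mid each short side, two on each long side.
- stop (a joint): Black rubber stop, 20 mm diameter, under the pan's near end at x = -70, y = 0 mm of the scale. 0: it stands 8 mm above the posts and props the pan up (start); it slides straight down, 0.008 m: level with the posts, pan home. It moves stiffly, at about 5 N, and stays where it is pushed.
- pan_top (a point): Centre of the top face of the loose aluminium pan, a flat plate 180 x 140 x 8 mm (220 g) lying on the scale. x along its 180 mm side (towards the read-out), y along its 140 mm side, z normal to its face. At the start it leans, its near (-x) end about 9 mm too high; home, z is vertical and this point is 59 mm above the table.
- pan_press (a point): Point on the pan's top face right above the rubber stop, 70 mm from the pan's centre towards its near (-x) end: press down here. It starts about 67 mm above the table and is at 59 mm when home. Axes as pan_top.
- pan: The same loose pan; origin at the centre of its underside, 8 mm below pan_top.
- tin_yellow_center (a point): Centre (30 mm above its base) of the closed rigid tin with the yellow lid, the one to carry: 120 mm (x) x 54 mm (y) x 60 mm high (z), 200 to 420 g. Grip it across its 54 mm width. It stands on the table right of the guard, in any of the three places of the tins.
- tin_yellow: The same tin; origin at the centre of its base.
- tin_red_center (a point): Centre of a tin of the same shape and size with a red lid: a bystander.
- tin_blue_center (a point): Centre of a tin of the same shape and size with a blue lid: a bystander.
- guard: Fixed upright steel sheet between the tins and the scale, 320 mm long (x), 3 mm thick, its top rail 123 mm above the table; foot 40 mm wide. y points to the scale's side. Origin at the middle of its foot, on the table.
- jar: Bystander: amber jar with a white cap, 60 mm diameter, 110 mm high; origin at the centre of its base.
- bottle: Bystander: amber bottle with a black cap, 56 mm diameter, 150 mm high; origin at the centre of its base.
- label_roll: Bystander: white roll of labels lying flat, 90 mm diameter, 35 mm high; origin at the centre of its base.
- bowl: Bystander: small steel bowl, 150 mm diameter, 60 mm high; origin at the centre of its base.
Things that resemble listed ones, but are neither listed nor needed, are in the scene too. Of the things that look like the pan, the larger one is meant.

How it is judged (in metres and radians):
On the way, in this order (a step that is already met when the one before it is completed fails the run):
1. the pan is pressed home: level on its posts, and left alone (angle between pan_top's own z axis and vertical below 0.02 rad and z of pan_top in the frame of scale below 0.0605 m and contact force between the fingers and pan below 0.1 N), for 0.3 s.
2. the yellow-lidded tin, held in the gripper, crosses the line of the guard above the guard's top (y of tin_yellow_center in the frame of guard between -0.04 and 0.04 m and height (world z) of tin_yellow_center above 0.15 m and contact force between the fingers and tin_yellow above 1 N), for 0.04 s.
At the end, for the whole second after the job is handed in: Pan home (tilt under 0.02 rad, top under 60.5 mm); the gripper holds the yellow-lidded tin still, base 3 to 25 mm above the pan, level within 0.10 rad, centred within 12 mm, long sides parallel within 0.12 rad (either way round), touching neither pan nor scale (all of step 1 and z of tin_yellow_center in the frame of pan_top between 0.033 and 0.055 m and horizontal distance between tin_yellow_center and pan_top below 0.012 m and angle between the x axis of tin_yellow_center and the x axis of pan_top, either way round below 0.12 rad and angle between tin_yellow_center's own z axis and vertical below 0.1 rad and contact force between the fingers and tin_yellow above 1 N and contact force between tin_yellow and pan below 0.1 N and contact force between tin_yellow and scale below 0.1 N and linear speed of tin_yellow below 0.02 m/s); the arm keeps its last pose, push and grip.
It fails at once if the yellow-lidded tin touches the pan (contact force between tin_yellow and pan above 0.3 N).
It fails at once if one of the other tins is pushed more than 20 mm or tipped ((distance of tin_red_center from where it was at the start of the episode above 0.02 m or angle between tin_red_center's own z axis and vertical above 0.3 rad) or (distance of tin_blue_center from where it was at the start of the episode above 0.02 m or angle between tin_blue_center's own z axis and vertical above 0.3 rad)).
It fails at once if the jar, bottle, label roll or bowl is pushed more than 20 mm or tipped ((distance of jar from where it was at the start of the episode above 0.02 m or angle between jar's own z axis and vertical above 0.3 rad) or (distance of bottle from where it was at the start of the episode above 0.02 m or angle between bottle's own z axis and vertical above 0.3 rad) or (distance of label_roll from where it was at the start of the episode above 0.02 m or angle between label_roll's own z axis and vertical above 0.3 rad) or (distance of bowl from where it was at the start of the episode above 0.02 m or angle between bowl's own z axis and vertical above 0.3 rad)).
It also fails if it takes over 61 s, if anything falls off the work surface, if the arm or the gripper's body presses on something with over 40 N, if the wrist force passes 120 N, or if a joint passes its speed limit or range.

## Working session

There is one attempt and no reset: what is moved stays moved. The work goes in short steps, Python scripts to look and compute and a tool call to move; the robot and the scene stay as the last step left them, time stands still between calls to the robot, and variables do not carry over. Pictures are saved under pics/ and viewed, about 8 in all and at most 12, crops included, and the job is handed in when it is done.

Besides the shell and the picture viewer there is one more tool, called after ">>>" by a JSON object that holds its "api" and its "payload". apply_moves: Moves the arm, as the interface text tells. Its arguments: {"type":"object","properties":{"targets":{"type":"array"},"jaw":{"type":"number"}},"required":["targets"]}

```bash
ls; mkdir -p pics; python3 - <<'E'
from cell import *
import cv2
print(read_state())
for n in("scene","top"):
    im=get_image(n); cv2.imwrite(f"pics/{n}0.png",im[:,:,::-1])
    c=calibration(n); print(n,c)
E
```

```text
pics
{'clock': 0.0, 'qpos': array([ 1.12318808,  0.62931808,  0.03846425,  1.51840656, -0.02701353,
        0.99627758, -0.02001815]), 'qd': array([ 0.00137966,  0.00068885,  0.00114971,  0.00020171, -0.00165116,
        0.00108523,  0.00106547]), 'tau': array([-3.92328354e-05, -5.63405156e+01,  1.22631211e+00, -1.93449068e+01,
        1.09521937e-02,  1.06411308e-02, -1.15941015e-05]), 'eef_pos': array([ 241.97004006, -602.5973232 ,  230.395329  ]), 'tool_rot': array([-1.57268712e+00, -2.60151261e-05, -2.75982880e+00]), 'force': array([-0.17488028,  0.42029248, -0.5764875 ]), 'torque': array([0.01481623, 0.03566756, 0.01807827]), 'width': 85.40064463039947}
scene {'fx': 421.7756383763827, 'fy': 421.7756383763827, 'cx': 285.3520322088015, 'cy': 207.65871677245877, 'world_from_camera': array([[ 7.31923923e-01,  3.46163193e-01, -5.86905797e-01,
         1.29090375e+03],
       [ 6.81262801e-01, -3.88172734e-01,  6.20647182e-01,
        -8.45184738e+02],
       [-1.29756177e-02, -8.54103608e-01, -5.19941017e-01,
         7.82807856e+02],
       [ 0.00000000e+00,  0.00000000e+00,  0.00000000e+00,
         1.00000000e+00]])}
top {'fx': 503.44680201522027, 'fy': 503.44680201522027, 'cx': 280.60985438758826, 'cy': 214.57706927385914, 'world_from_camera': array([[-2.40453338e-02, -9.90353129e-01,  1.36464289e-01,
         2.50769172e+02],
       [-9.99709837e-01,  2.36240386e-02, -4.70611140e-03,
         2.08102570e+01],
       [ 1.43687452e-03, -1.36537852e-01, -9.90633812e-01,
         1.70132546e+03],
       [ 0.00000000e+00,  0.00000000e+00,  0.00000000e+00,
         1.00000000e+00]])}
```

View pics/top0.png

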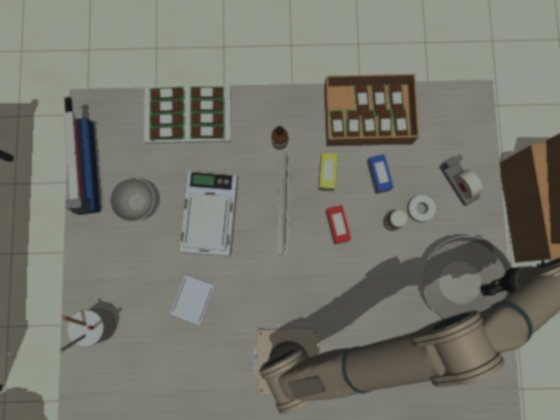

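View pics/scene0.png

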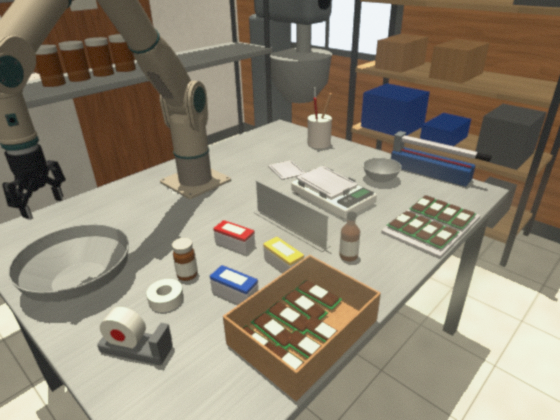

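The top view shows the yellow tin at (328,171), red (338,224), blue (380,173), the guard as a line from (284,155) to (282,254), and the scale at (208,215). There are two pan-like things: the plate on the scale at (207,220), and a smaller plate on the table at (193,300). The one on the scale, with lugs and read-out, fits the description. I'll confirm in an enlarged crop.

```bash
python3 - <<'E'
import cv2
im=cv2.imread("pics/top0.png")
cv2.imwrite("pics/crop1.png",cv2.resize(im[145:330,165:350],(800,800),interpolation=cv2.INTER_CUBIC)[:600])
cv2.imwrite("pics/crop1.png",cv2.resize(im[150:270,170:350],None,fx=4.4,fy=4.4,interpolation=cv2.INTER_CUBIC))
E
```

```text
(no output)
```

View pics/crop1.png

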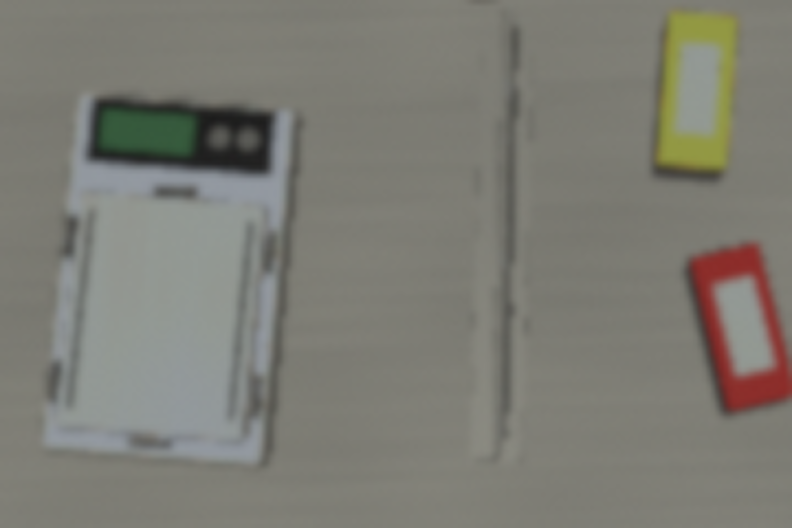

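```bash
cat > h.py <<'E'
from cell import *
import numpy as np, cv2
from scipy.spatial.transform import Rotation as R
def ray(c,uv,z):
    T=c["world_from_camera"]; d=T[:3,:3]@[(uv[0]-c["cx"])/c["fx"],(uv[1]-c["cy"])/c["fy"],1]
    o=T[:3,3]; return o+d*(z-o[2])/d[2]
def proj(c,p):
    T=c["world_from_camera"]; q=T[:3,:3].T@(np.asarray(p)-T[:3,3])
    return np.array([c["fx"]*q[0]/q[2]+c["cx"],c["fy"]*q[1]/q[2]+c["cy"]])
def box(c,pts,z):  # corners TL TR BR BL; up = +x
    P=np.array([ray(c,p,z) for p in pts]); ax=(P[0]+P[1]-P[2]-P[3])/2; ay=(P[0]+P[3]-P[1]-P[2])/2
    return P.mean(0).round(1),np.arctan2(ax[1],ax[0]).round(3),np.arctan2(-ay[0],ay[1]).round(3),np.linalg.norm(ax).round(),np.linalg.norm(ay).round()
E
python3 - <<'E'
from h import *
c=calibration("top"); f=lambda l:[(170+(a-2)/4.4,150+(b-2)/4.4) for a,b in l]
s=box(c,f([(80,95),(297,112),(265,462),(43,447)]),45);print("scale",s, "pan c",s[0]-32*np.array([np.cos(s[1]),np.sin(s[1]),0]))
print("pan",box(c,f([(87,193),(266,207),(245,440),(60,427)]),63))
print("yellow",box(c,f([(668,12),(737,16),(723,172),(655,166)]),60))
print("red",box(c,f([(688,258),(757,243),(792,398),(727,412)]),60))
for p in f([(500,8),(487,455)]): print("guard",ray(c,p,123))
for n,p in dict(bottle=(280,131),jar=(398,218),bowl=(135,199),blue=(380,173)).items(): print(n,ray(c,p,80))
s=read_state(); print(R.from_euler("xyz",s["tool_rot"]).as_matrix().round(3)); w=calibration("wrist"); print(w["world_from_camera"].round(2))
E
```

```text
scale (array([491.6, 252.3,  45. ]), np.float64(-0.102), np.float64(-0.097), np.float64(268.0), np.float64(166.0)) pan c [459.76631973 255.55834317  45.        ]
pan (array([459.8, 255. ,  63. ]), np.float64(-0.106), np.float64(-0.098), np.float64(176.0), np.float64(136.0))
yellow (array([ 622.2, -147.3,   60. ]), np.float64(-0.122), np.float64(-0.098), np.float64(121.0), np.float64(52.0))
red (array([ 441.3, -174.4,   60. ]), np.float64(0.195), np.float64(0.19), np.float64(119.0), np.float64(51.0))
guard [6.73433105e+02 9.04470809e-02 1.23000000e+02]
guard [346.92853926  17.42739444 123.        ]
bottle [754.77247863   8.38708005  80.        ]
jar [ 453.79597839 -367.90910989   80.        ]
bowl [536.74681564 486.92947861  80.        ]
blue [ 604.32948239 -317.04103753   80.        ]
[[-0.928 -0.001  0.373]
 [-0.373  0.002 -0.928]
 [ 0.    -1.    -0.002]]
[[ 3.7000e-01 -8.9000e-01 -2.5000e-01  3.0658e+02]
 [-9.3000e-01 -3.6000e-01 -1.0000e-01 -5.7704e+02]
 [-0.0000e+00  2.7000e-01 -9.6000e-01  3.7205e+02]
 [ 0.0000e+00  0.0000e+00  0.0000e+00  1.0000e+00]]
```

>>> {"api": "apply_moves", "payload": {"targets": [[0,-0.3,0,0,0.86,0],[0,-0.3,0,0,0.86,0],[0,-0.3,0,0,0.86,0],[0,0,0,0,0.86,0],[-0.6,0,-0.8,0,0,0],[-0.6,0,-0.9,0,0,0],[-0.6,0,-0.9,0,0,0],[-0.6,0,-0.9,0,0,0],[-0.6,0,-0.9,0,0,0],[-0.6,0,-0.9,0,0,0],[-0.6,0,-0.9,0,0,0],[-0.6,0,-0.9,0,0,0]], "jaw": -1}}

```text
clock: 1.6
eef_pos: [461.8, -338.1, 267.0]
tool_rot: [-1.571, -0.001, 3.043]
force: [0.0, -0.1, 0.3]
width: -0.1
```

>>> {"api": "apply_moves", "payload": {"targets": [[0,0,-1,0,0,0],[0,0,-1,0,0,0],[0,0,-1,0,0,0],[0,0,-1,0,0,0],[0,0,-1,0,0,0],[0,0,-1,0,0,0],[0,0,-1,0,0,0],[0,0,-1,0,0,0],[0,0,-1,0,0,0],[0,0,-1,0,0,0],[0,0,-1,0,0,0],[0,0,0,0,0,0]]}}

```text
clock: 3.1
eef_pos: [504.2, 102.4, 266.9]
tool_rot: [-1.572, -0.001, 3.049]
force: [-0.5, -0.4, 0.6]
width: 0.3
```

```bash
python3 - <<'E'
from h import *
s=read_state(); c=calibration("wrist"); im=get_image("wrist")
p=R.from_euler("xyz",s["tool_rot"]).as_matrix().T@(np.array([390,262.3,160])-s["eef_pos"])/40
print(s["eef_pos"],s["tool_rot"],"units",p.round(2)); print(proj(c,[390,262.3,67]),proj(c,[459.8,255.3,63]))
cv2.imwrite("pics/w1.png",im[:,:,::-1])
E
```

```text
[504.16263106 102.3532539  266.89687136] [-1.57246114e+00 -8.23270390e-04  3.04935292e+00] units [ 3.21  2.68 -3.71]
[161.9550859  285.85227525] [157.65204982 232.82508983]
```

View pics/w1.png

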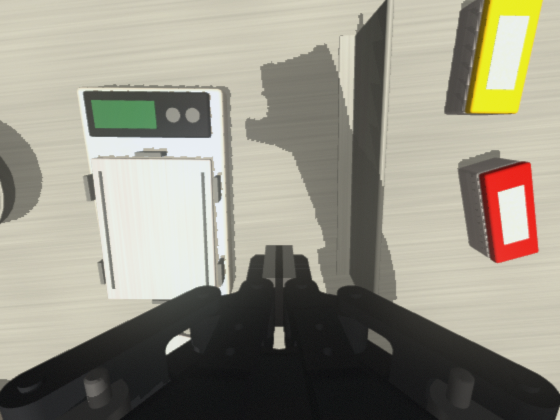

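The pan's corners are at (91,158), (212,157), (216,300) and (108,299) in the wrist picture. The read-out is at the far end and the guard is at x≈360. I'll check the pan's centre from these.

```bash
python3 - <<'E'
from h import *
c=calibration("wrist")
a=[ray(c,p,z) for p,z in [((91,158),59),((212,157),59),((216,300),68),((108,299),68)]]
for x in a: print(x.round(1))
print(np.mean(a,0))
f=(a[0]+a[1]-a[2]-a[3]);print(np.arctan2(f[1],f[0]))
# wrist: yellow near edge lid corners
print(ray(c,(470,112),60),ray(c,(517,113),60))
E
```

```text
[556.4 312.   59. ]
[544.4 173.1  59. ]
[364.4 194.   68. ]
[379.  331.7  68. ]
[461.06749765 252.68155223  63.5       ]
-0.11307904783261073
[ 566.30711715 -118.38504472   60.        ] [ 560.3330943  -170.24292985   60.        ]
```

>>> {"api": "apply_moves", "payload": {"targets": [[0.6,0,-0.75,0,0,0],[0.65,0,-0.75,0,0,0],[0.65,0.2,-0.75,0,0,0],[0.65,0.6,-0.75,0,0,0],[0.65,0.8,-0.7,0,0,0],[0,0.9,0,0,0,0],[0,0.9,0,0,0,0],[0,0.8,0,0,0,0],[0,0.3,0,0,0,0],[0,0,0,0,0,0]]}}

```text
clock: 4.4
eef_pos: [391.9, 257.3, 87.1]
tool_rot: [-1.57, -0.001, 3.042]
force: [-0.5, 0.1, -0.2]
width: -0.3
```

>>> {"api": "apply_moves", "payload": {"targets": [[0,0.2,-0.1,0,0,0],[0,0.2,0,0,0,0],[0,0.1,0,0,0,0],[0,0.05,0,0,0,0],[0,0.05,0,0,0,0],[0,0.05,0,0,0,0],[0,0.05,0,0,0,0],[0,0,0,0,0,0],[0,0,0,0,0,0]]}}

```text
clock: 5.52
eef_pos: [392.6, 262.0, 59.2]
tool_rot: [-1.571, 0.001, 3.043]
force: [0.2, -0.2, 0.5]
width: 0.4
```

>>> {"api": "apply_moves", "payload": {"targets": [[0,0.03,0,0,0,0],[0,0,0,0,0,0],[0,0,0,0,0,0]]}}

```text
clock: 5.9
eef_pos: [392.6, 262.0, 59.0]
tool_rot: [-1.571, 0.001, 3.042]
force: [-0.8, -1.6, 12.7]
width: 0.5
```

>>> {"api": "apply_moves", "payload": {"targets": [[0,0.04,0,0,0,0],[0,0,0,0,0,0]]}}

```text
clock: 6.15
eef_pos: [392.6, 262.1, 58.9]
tool_rot: [-1.572, 0.001, 3.043]
force: [-4.2, -3.4, 30.6]
width: -0.5
```

>>> {"api": "apply_moves", "payload": {"targets": [[0,-0.1,0,0,0,0],[0,-0.3,0,0,0,0],[0,-0.8,0,0,0,0],[0,-1,0,0,0,0],[-0.5,-1,0,0,0,0],[-0.5,-1,0.5,0,0,0],[-0.5,-0.5,0.8,0,0,0],[-0.5,-0.4,1,0,0,0],[-0.4,0,1,0,0,0],[-0.4,0,0.8,0,0,0],[0,0,0,0,0,0],[0,0,0,0,0,0]], "jaw": 1}}

```text
clock: 7.65
eef_pos: [487.0, 88.7, 260.6]
tool_rot: [-1.571, -0.001, 3.043]
force: [0.3, 0.3, -1.3]
width: 85.4
```

```bash
python3 - <<'E'
from h import *
s=read_state(); c=calibration("wrist"); im=get_image("wrist"); sc=get_image("scene")
print(s["eef_pos"],s["tool_rot"],s["width"])
cv2.imwrite("pics/w2.png",im[:,:,::-1])
k=cv2.resize(sc[150:230,275:395,::-1],None,fx=4.6,fy=4.6,interpolation=cv2.INTER_CUBIC)
a=cv2.resize(im[:,:,::-1],(800,600)); 
cv2.imwrite("pics/w2.png",np.vstack([cv2.resize(im[:230,:,::-1],(552,226)),k])[:600])
E
```

```text
[487.01557471  88.67408002 260.57842299] [-1.57133285e+00 -5.28914748e-04  3.04339099e+00] 85.41352797266563
```

View pics/w2.png

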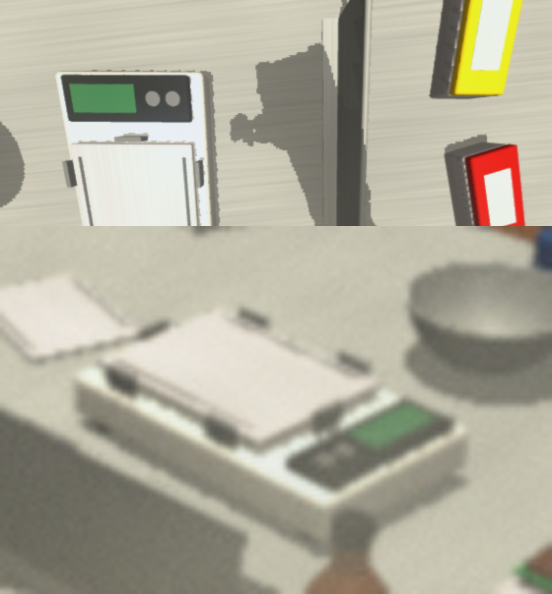

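The scene view shows the pan level within its six lugs, with the lug tops proud of it. Moving to above the yellow tin.

>>> {"api": "apply_moves", "payload": {"targets": [[-0.5,0,0.7,0,0,0],[-0.5,0,0.7,0,0,0],[-0.5,0,0.7,0,0,0],[-0.5,0,0.7,0,0,0],[-0.5,0,0.7,0,0,0],[-0.5,0,0.7,0,0,0],[-0.5,0,0.7,0,0,0],[-0.45,0.3,0.68,0,0,0],[0,0.8,0,0,0,0],[0,0.5,0,0,0,0],[0,0,0,0,0,0],[0,0,0,0,0,0]]}}

```text
clock: 9.25
eef_pos: [623.5, -148.9, 197.4]
tool_rot: [-1.571, 0.001, 3.044]
force: [0.6, 0.5, 0.3]
width: 85.6
```

```bash
python3 - <<'E'
from h import *
s=read_state(); c=calibration("wrist"); im=get_image("wrist")
print(s["eef_pos"],s["tool_rot"],s["width"])
for p in ([622.5,-149,60],):print(proj(c,p))
cv2.imwrite("pics/w3.png",im[:,:,::-1])
E
```

```text
[ 623.45778196 -148.85830568  197.37724302] [-1.57087727e+00  1.35676480e-03  3.04437589e+00] 85.58749740859211
[279.14716838 201.01065934]
```

View pics/w3.png

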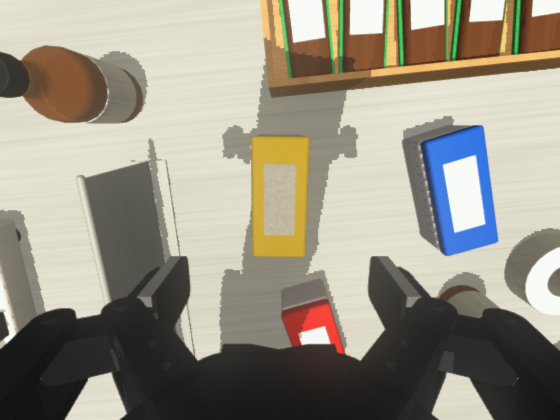

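The lid corners are at (253,137), (309,137), (305,257) and (251,256), so the tin lies centred under the tool.

```bash
python3 - <<'E'
from h import *
c=calibration("wrist")
print(box(c,[(253,137),(309,137),(305,257),(251,256)],60))
# guard rail top ends
print(ray(c,(82,178),123))
E
```

```text
(array([ 623.6, -149.7,   60. ]), np.float64(-0.12), np.float64(-0.107), np.float64(117.0), np.float64(53.0))
[669.3794762   -9.86614021 123.        ]
```

>>> {"api": "apply_moves", "payload": {"targets": [[0,0.8,0.02,0,0.12,0],[0,0.8,0,0,0,0],[0,0.8,0,0,0,0],[0,0.7,0,0,0,0],[0,0.6,0,0,0,0],[0,0.45,0,0,0,0],[0,0.2,0,0,0,0],[0,0.1,0,0,0,0],[0,0,0,0,0,0],[0,0,0,0,0,0]]}}

```text
clock: 10.55
eef_pos: [623.1, -150.6, 19.3]
tool_rot: [-1.571, 0.001, 3.026]
force: [-0.4, 0.0, -0.1]
width: 85.3
```

>>> {"api": "apply_moves", "payload": {"targets": [[0,0,0,0,0,0],[0,0,0,0,0,0],[0,0,0,0,0,0],[0,0,0,0,0,0],[0,0,0,0,0,0],[0,0,0,0,0,0],[0,0,0,0,0,0],[0,0,0,0,0,0],[0,0,0,0,0,0],[0,0,0,0,0,0]], "jaw": -1}}

```text
clock: 11.8
eef_pos: [623.0, -150.4, 19.0]
tool_rot: [-1.571, 0.001, 3.026]
force: [-0.0, 0.4, 5.4]
width: 53.4
```

>>> {"api": "apply_moves", "payload": {"targets": [[0,-0.1,0,0,0,0],[0,-0.2,0,0,0,0],[0,-0.4,0,0,0,0],[0,-0.6,0,0,0,0],[0,-0.7,0,0,0,0],[0,-0.7,0,0,0,0],[0,-0.7,0,0,0,0],[0,-0.6,0,0,0,0],[0,-0.4,0,0,0,0],[0,-0.2,0,0,0,0],[0,0,0,0,0,0]]}}

```text
clock: 13.18
eef_pos: [622.6, -150.4, 202.7]
tool_rot: [-1.571, 0.0, 3.026]
force: [0.1, -0.1, -2.5]
width: 53.5
```

```bash
python3 - <<'E'
from h import *
s=read_state(); c=calibration("wrist"); im=get_image("wrist")
print(s["eef_pos"],s["tool_rot"],s["width"],s["force"],s["torque"])
M=R.from_euler("xyz",s["tool_rot"]).as_matrix()
print("units to pan",(M.T@(np.array([460.3,254.3,200])-s["eef_pos"])/40).round(2))
cv2.imwrite("pics/w4.png",im[:,:,::-1])
E
```

```text
[ 622.58279282 -150.41546033  202.6930241 ] [-1.57076812e+00  2.40751552e-04  3.02633913e+00] 53.503605703433124 [ 0.07964712 -0.05479951 -2.48720564] [-0.01261262  0.03497337  0.01148371]
units to pan [ 5.19  0.07 -9.58]
```

View pics/w4.png

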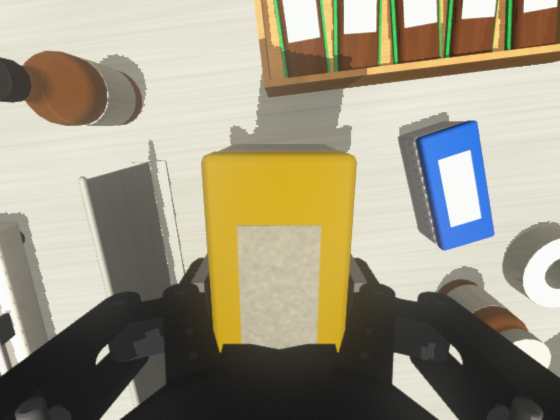

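The tin is held straight and level, with its lid's far edge at (203–355,155). Carrying it across the guard.

>>> {"api": "apply_moves", "payload": {"targets": [[0.2,0,-0.4,0,0,0],[0.4,0,-0.7,0,0,0],[0.45,0,-0.8,0,0,0],[0.45,0,-0.8,0,0,0],[0.45,0,-0.85,0,0,0],[0.5,0,-0.9,0,0,0],[0.5,0,-0.9,0,0,0],[0.5,0,-0.9,0,0,0],[0.45,0,-0.9,0,0,0],[0.4,0,-0.8,0,0,0],[0.3,0,-0.5,0,0,0],[0,0,0,0,0,0]]}}

```text
clock: 14.72
eef_pos: [476.3, 209.4, 202.0]
tool_rot: [-1.571, -0.002, 3.032]
force: [0.7, 0.1, -3.2]
width: 53.1
```

>>> {"api": "apply_moves", "payload": {"targets": [[0.3,0,-0.6,0,-0.1,0],[0.2,0,-0.4,0,0,0],[0,0,0,0,0,0],[0,0,0,0,0,0]]}}

```text
clock: 15.22
eef_pos: [463.6, 247.1, 202.4]
tool_rot: [-1.57, 0.0, 3.039]
force: [0.1, -0.3, -3.1]
width: 53.3
```

```bash
python3 - <<'E'
from h import *
s=read_state(); c=calibration("wrist"); im=get_image("wrist"); t=get_image("top")
print(s["eef_pos"],s["tool_rot"],s["width"],s["force"])
M=R.from_euler("xyz",s["tool_rot"]).as_matrix()
print("units to pan",(M.T@(np.array([460.3,254.3,200])-s["eef_pos"])/40).round(2))
z=s["eef_pos"][2]+41
a,b=ray(c,(203,158),z),ray(c,(355,158),z);e=(a+b)/2;print("lid far edge rel TCP, tool axes",M.T@(e-s["eef_pos"]),np.linalg.norm(a-b))
cv2.imwrite("pics/w5.png",im[:,:,::-1]); 
E
```

```text
[463.56177932 247.12527205 202.41197898] [-1.56964625e+00  2.32395885e-04  3.03906406e+00] 53.34416372309599 [ 0.14703529 -0.25673912 -3.05732822]
units to pan [ 0.1   0.06 -0.17]
lid far edge rel TCP, tool axes [-58.64879874 -40.98681337  -0.36075591] 50.432179062420694
```

View pics/w5.png

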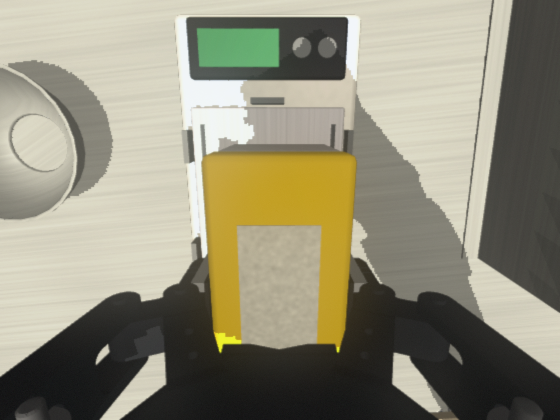

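The pan's far corners are at (192,107) and (345,107), with the far lug at (268,100). These give one last check of the pan's centre.

```bash
python3 - <<'E'
from h import *
s=read_state(); c=calibration("wrist")
a,b=ray(c,(192,107),59),ray(c,(345,107),59); d=(a-b)/np.linalg.norm(a-b); f=np.array([d[1],-d[0],0])
print(a,b,np.linalg.norm(a-b),"yaw",np.arctan2(f[1],f[0])); C=(a+b)/2-90*f; print(C)
M=R.from_euler("xyz",s["tool_rot"]).as_matrix()
print("units",(M.T@(np.array([C[0],C[1],88])-s["eef_pos"])/40).round(2))
E
```

```text
[555.80776154 316.08155919  59.        ] [541.74753253 179.18929941  59.        ] 137.6124297773901 yaw -0.10235127539700933
[459.24864591 256.83096936  59.        ]
units [ 0.14  2.86 -0.23]
```

>>> {"api": "apply_moves", "payload": {"targets": [[0.1,0.2,-0.2,0,0,0],[0,0.5,0,0,0,0],[0,0.5,0,0,0,0],[0,0.5,0,0,0,0],[0,0.4,0,0,0,0],[0,0.2,0,0,0,0],[0,0.1,0,0,0,0],[0,0.1,0,0,0,0],[0,0,0,0,0,0],[0,0,0,0,0,0]]}}

```text
clock: 16.58
eef_pos: [460.3, 256.9, 102.9]
tool_rot: [-1.571, 0.001, 3.04]
force: [-0.3, 0.4, -3.1]
width: 53.5
```

```bash
python3 - <<'E'
from h import *
s=read_state(); c=calibration("wrist"); im=get_image("wrist"); sc=get_image("scene")
print(s["eef_pos"],s["tool_rot"],s["width"],s["force"])
k=cv2.resize(sc[140:225,280:390,::-1],None,fx=4,fy=4,interpolation=cv2.INTER_CUBIC)
w=cv2.resize(im[:,80:440,::-1],(360,340)) if 0 else cv2.resize(im[:,80:420,::-1],None,fx=340/420,fy=340/420)
cv2.imwrite("pics/w6.png",np.hstack([k,w])); 
E
```

```text
[460.30279312 256.94817191 102.88633085] [-1.57126555e+00  6.59204546e-04  3.04024387e+00] 53.482690721622376 [-0.27468017  0.42574742 -3.05399708]
```

View pics/w6.png

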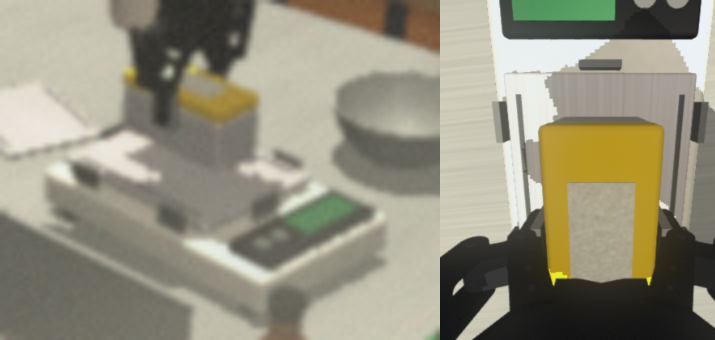

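```bash
python3 - <<'E'
from h import *
s=read_state(); c=calibration("wrist")
a,b=ray(c,(159,89),59),ray(c,(396,89),59); d=(a-b)/np.linalg.norm(a-b); f=np.array([d[1],-d[0],0])
C=(a+b)/2-90*f; print(C,np.linalg.norm(a-b),np.arctan2(f[1],f[0]))
M=R.from_euler("xyz",s["tool_rot"]).as_matrix()
print("units",(M.T@(np.array([C[0],C[1],90.5])-s["eef_pos"])/40).round(2))
E
```

```text
[459.45528245 257.9908717   59.        ] 136.5994485988361 -0.10054649389340094
units [ 0.02  0.31 -0.02]
```

>>> {"api": "apply_moves", "payload": {"targets": [[0,0.1,0,0,0,0],[0,0.1,0,0,0,0],[0,0.1,0,0,0,0],[0,0,0,0,0,0],[0,0,0,0,0,0],[0,0,0,0,0,0],[0,0,0,0,0,0]]}}

```text
clock: 17.55
eef_pos: [460.1, 256.8, 90.6]
tool_rot: [-1.571, 0.0, 3.04]
force: [-0.6, -0.3, -2.1]
width: 53.4
```

```bash
python3 - <<'E'
from h import *
s=read_state(); im=get_image("wrist"); sc=get_image("scene")
print(s["eef_pos"],s["tool_rot"],s["width"],s["force"],abs(s["qd"]).max())
k=cv2.resize(sc[140:225,280:390,::-1],None,fx=4,fy=4,interpolation=cv2.INTER_CUBIC)
w=cv2.resize(im[:,80:420,::-1],None,fx=340/420,fy=340/420)
cv2.imwrite("pics/w7.png",np.hstack([k,w])); 
E
```

```text
[460.10484624 256.83681294  90.6211189 ] [-1.57092575e+00  1.88677006e-04  3.04023830e+00] 53.38920633752874 [-0.59015066 -0.26127309 -2.14029421] 0.0021191365528121326
```

View pics/w7.png

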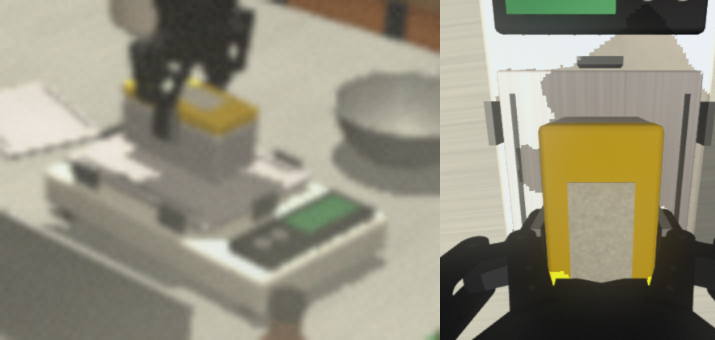

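The tin is centred and aligned over the pan, and its image in the wrist view has not moved, so it has not slipped. Handing in.

```bash
python3 -c "
from cell import *
print(finish_job())"
```

```text
the job is handed in; nothing more can be done
None
```

The job is handed in: the pan is pressed home, and the arm is holding the yellow-lidded tin in the air above it.

- **Pan:** I pressed its near end until it bottomed out at 59 mm with about 30 N, then let go. The scene view showed it level inside its lugs.
- **Carry:** I gripped the tin across its width (53.4 mm opening) and lifted it over the guard with its base about 180 mm above the table, against a guard top of 123 mm.
- **Last checks:**
  - The tin's base is about 12 mm above the pan, worked out from the tool height and grip offset rather than measured directly.
  - It is within about 2 mm of centre, and the long sides are parallel within about 0.02 rad.
  - The tool is level and still, and the tin had not moved in the grip in the wrist view.
- **What disagreed:**
  - My estimates of the pan's centre differed by 2 to 5 mm between views; I used the close-up one.
  - The vertical wrist force while carrying read between -2.1 and -3.2 N. I took that as noise, because nothing in the pictures suggested contact.

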